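Close the water-bath lid held by its ratchet

TASK

Close the lid of the water bath on the bench. It is propped half open by a ratchet behind its hinge: press the pawl's thumb tab down with a fingertip until the pawl flips clear of the teeth and stays back, then push the front of the lid down, without slamming it, until it lies fully closed, and take the hand away. Nothing needs gripping: do not lift the lid, and leave the rack, bottle and jar around the bath standing where they are.

Things in the scene. Friction and masses are not known exactly. Their poses are not given: they have to be found in the camera images.
- bath: Fixed bench water bath: white housing 260 mm deep (its x) by 300 mm wide (its y), rim 158 mm high, stainless tank. Origin under the centre of the footprint at bench height. Its own -x axis points to its front (teal control panel), +x to its rear, where the lid's hinge and the ratchet are; z up.
- hinge_mid (a point): Middle of the lid's hinge axis, 162 mm above the bench on the rear top edge of the bath. The hinge axis runs along the bath's y axis. Fixed to the bath; its axes are those of the bath.
- lid_edge (a point): Middle of the lid's front edge, top face. The lid is a flat steel sheet 286 mm wide, its edge 256 mm from the hinge axis; top face 4 mm above that axis when closed. A black bar handle (130 mm long, parallel to the hinge, 43 mm tall) stands 150 mm from the hinge; the 90 mm strip in front of it is free to push on. Turns with the lid: -x points from hinge to edge, z out of the top face.
- lid (a joint): Opening angle of the lid, rad: 0 = closed on the rim, grows as the front edge rises, up to 0.98. The hinge is stiff: the lid stays at any angle and takes about 3 to 5 N at the front edge to push down. While the pawl is in the teeth it can rise, but goes down only to the next tooth (one every 0.18 rad).
- pawl_tab (a point): Centre of the top of the pawl's thumb tab, a flat ribbed steel plate 48 mm (bath's x) by 40 mm (bath's y), behind the bath's rear wall, about 158 mm above the bench, 70 mm to the bath's +y side of its middle. Free space above. It turns with the pawl about an axis parallel to the hinge, which lies 55 mm nearer the bath than this point and 30 mm lower when the pawl is at 0.
- pawl (a joint): Pawl angle, rad: about 0 (up to 0.2 if resting on a tooth) = its cross pin is among the teeth; 0.64 = thrown fully back on its stop. Pressing the tab down increases it; over the full throw the tab sinks 39 mm and moves 7 mm away from the bath. A toggle spring pulls it in below about 0.3 and holds it back beyond; about 3 N on the tab throws it (10 N if the lid has been leaned on).
- tube_rack: Loose white rack of capped tubes 70 x 200 mm, 94 mm high; origin under its centre. A bystander.
- reagent_bottle: Loose white bottle with a blue cap, 58 mm across, 140 mm high; origin under its centre. A bystander.
- jar: Loose white jar 72 mm across, 100 mm high; origin under its centre. A bystander.

How it is judged (in metres and radians):
On the way, in this order (a step that is already met when the one before it is completed fails the run):
1. the pawl is thrown back clear of the teeth while the lid is still up (value of joint pawl above 0.5 rad and value of joint lid above 0.3 rad), for 0.2 s.
2. the lid is pushed down closed (value of joint lid below 0.03 rad), for 0.2 s.
At the end, for the whole second after the job is handed in: The lid lies closed (within 0.03 rad, about 8 mm at its front edge), the pawl stays thrown back (beyond 0.5 rad), the rack, bottle and jar are within 30 mm of where they stood (value of joint lid below 0.03 rad and value of joint pawl above 0.5 rad and distance of each of tube_rack, reagent_bottle, jar from where it was at the start of the episode below 0.03 m); the robot touches nothing.
It fails at once if the lid is lifted above its highest start (value of joint lid above 0.78 rad).
It fails at once if the lid is slammed (closing faster than 3 rad/s, about 0.75 m/s at its edge) (velocity of joint lid below -3 rad/s).
It fails at once if a bystander is moved or lifted by over 40 mm, or tipped over (distance of any of tube_rack, reagent_bottle, jar from where it was at the start of the episode above 0.04 m or angle between any of tube_rack, reagent_bottle, jar's own z axis and vertical above 0.5 rad).
It also fails if it takes over 48 s, if anything falls off the work surface, if the arm or the gripper's body presses on something with over 40 N, if the wrist force passes 120 N, or if a joint passes its speed limit or range.

ROBOT

A 6-joint arm with a two-finger parallel gripper is mounted at the origin on the work surface. World frame = base frame: x ahead of the robot, y to its left, z up, the work surface at z = 0. Lengths are in mm, angles in rad, forces in N, time in s.
With the tool pointing down it reaches from about 275 to 1000 mm from the base axis. Payload 8.4 kg.
Tool frame: the origin (TCP) lies at the very end of the fingers, on their centre line; the grasp point (between the pads) lies behind it (r.grip_point_offset is the x of the grasp point in the tool frame, in mm); x points along the fingers, z is the direction in which the jaws open and shut, and the axes are right-handed (so a half turn about x gives the same grasp; the last joint's range is limited). The gripper opens to 85 mm and grips with 20 to 120 N. Pads are 22 mm wide; open, the fingers measure 114 mm over their backs; the gripper's body (76 mm by 85 mm) begins 54 mm behind the grasp point. The pads swing forward as they close: fully open they stand 13 mm farther back than shut.
Start: joints at [-1.325, 0.353, 1.633, -0, 1.155, -0.002], TCP at [153.293, -605.912, 231.281] pointing down, gripper open.
Joint ranges: [-2.63, 2.63], [-0.92, 2.1], [0.06, 2.66], [-1.3, 4.44], [0, 2.69], [-3.02, 3.02]. Speed limits (rad/s): [2.22, 2.22, 2.79, 3.14, 3.14, 3.14].

INTERFACE

Orientations are given as [roll, pitch, yaw] about the fixed x, y, z axes, in that order (R = Rz(yaw) Ry(pitch) Rx(roll)).
In Python, from rig import r, vision, order gives the robot as it stands. The module is installed in compiled form; this text tells all that it offers.
- The arm moves only by the tool step_arm, never from a script. Its argument "rows" is a list of rows, each a list of 7 numbers: the shift along the world's x, y, z in mm, then the turn, a rotation vector about the world's x, y, z in rad, then the finger opening in mm, from 0 to 85.4. A call has exactly 8 rows; each row is the pose to reach, as a shift and turn from the pose measured when the call began; what a row does not reach only later rows make up. A row lasts 1/8 s, in which the tool goes at most 62.5 mm and 10.7 degrees, less where a joint would pass 70% of its speed; a pose out of reach is approached as far as the arm can. A call with a gripper value outside its range is refused whole. The fingers move at their own pace and stop on an object; "force" is the grip in N (left out, the last holds). Time passes only in rows, so rows that repeat a pose let the fingers close, or fill a call up. It gives the time, the measured TCP pose, the force and the opening at its end, in the units of the state.
- r.sense(): the state, without advancing time (a new reading comes with each control period).
- vision.grab_frame(name): name is "scene" or "top" or "wrist"; returns (picture, depth): 480x640x3 uint8, red, green, blue; 480x640 float32, mm along the optical axis (not along the pixel's ray), 0 where there is no reading.
- vision.camera_info(name): a dict with "K" (3x3 intrinsics, pixels), "origin" and "attitude" of the camera in the world; the wrist camera has in their place "tool_from_camera" (4x4, takes a point from camera to tool coordinates, whose origin is the TCP and whose axes are the tool frame's). Camera axes: x right, y down, z forward; pixel columns grow to the right and rows downward; lengths in mm; the calibration is good to about 2 mm. The wrist camera is an equidistant fisheye: a pixel r from the principal point sees the ray r / f radians off the axis. A picture is of the moment at which its call begins: read the wrist's pose just before it. camera_info takes no time and is no camera call.
- order.sign_off(): hands the job in, once; it reports no verdict.
The state is a dict: "clock": time; "qpos": joint angles; "qvel": joint speeds; "joint_efforts": joint torques, N m; "eef_pos": TCP position; "tcp_rot": TCP orientation; "contact_force": force on the tool from outside, world axes, zero at the start; "wrist_torque": the same for the moment, N m; "opening": opening from 0.0 (shut) to 1.0 (fully open).
Only numpy, scipy, OpenCV 4.12 (cv2) and the standard library are available. Lean on these libraries where they do the work, as an engineer would, in place of code of your own. Each camera call takes 0.05 s, during which the arm holds its last target.

## Working session

There is one attempt and no reset: what is moved stays moved. The work goes in short steps, Python scripts to look and compute and a tool call to move; the robot and the scene stay as the last step left them, time stands still between calls to the robot, and variables do not carry over. Pictures are saved under pics/ and viewed, and the job is handed in when it is done.

Besides the shell and the picture viewer there is one more tool, called after "Request:" as a command line: name --pt "numbers of a row" for each row, then --argument value for the rest. step_arm: Moves the arm, as the interface text tells. Its arguments: {"type":"object","properties":{"rows":{"type":"array"},"force":{"type":"number"}},"required":["rows"]}

```bash
mkdir -p pics; python3 - <<'E'
from rig import r, vision
import cv2,numpy as np
s=r.sense();print(s)
for n in("scene","top"):
    p,d=vision.grab_frame(n);cv2.imwrite(f"pics/{n}0.png",p[:,:,::-1]);np.savez(f"{n}0.npz",p=p,d=d)
    print(n,vision.camera_info(n))
E
```

```text
{'clock': 0.0, 'qpos': array([-1.32540124e+00,  3.53638137e-01,  1.63416511e+00, -2.85681130e-06,
        1.15523256e+00, -2.41629399e-03]), 'qvel': array([ 1.20978155e-03,  1.05309470e-03,  1.21649356e-03, -1.43597105e-03,
       -1.04006282e-03,  2.09234597e-05]), 'joint_efforts': array([ 1.87420839e-03, -6.05234456e+01, -3.42069089e+01,  2.01266153e-04,
        9.32268013e-03, -3.23892516e-05]), 'eef_pos': array([ 153.16827399, -605.41989393,  230.55469848]), 'tcp_rot': array([3.14098628, 1.56935317, 1.81800249]), 'contact_force': array([-0.60645347, -0.71911974,  1.38818055]), 'wrist_torque': array([-0.00037358,  0.00952887, -0.02145772]), 'opening': 0.9981688714102533}
scene {'K': array([[619.27074553,   0.        , 313.87652161],
       [  0.        , 619.27074553, 234.64228088],
       [  0.        ,   0.        ,   1.        ]]), 'origin': array([ 797.61215233,  528.24070334, 1043.43464854]), 'attitude': array([-2.59304981e+00, -2.61546738e-03,  2.79203839e+00])}
top {'K': array([[516.98345667,   0.        , 322.17708666],
       [  0.        , 516.98345667, 247.16473447],
       [  0.        ,   0.        ,   1.        ]]), 'origin': array([ 400.78250372,   -9.68404328, 1035.55647524]), 'attitude': array([-2.96793767, -0.0034234 , -1.55871871])}
```

View pics/scene0.png

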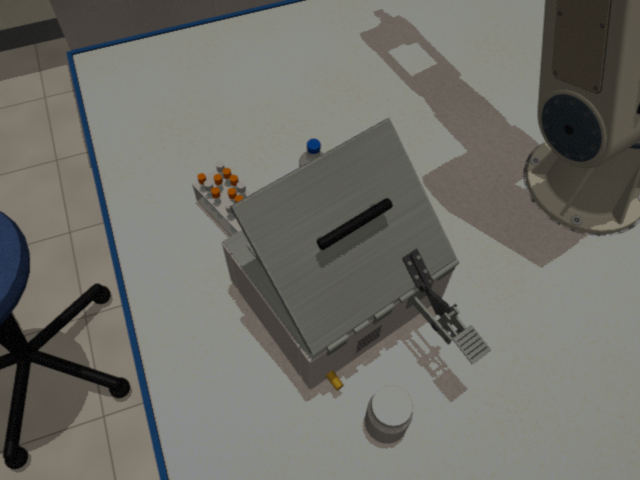

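View pics/top0.png

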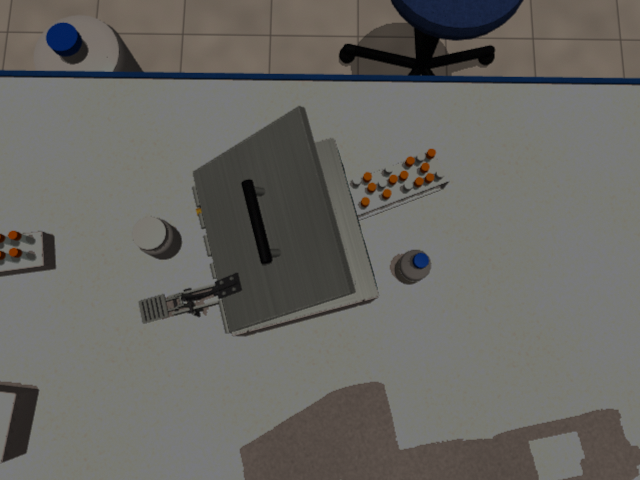

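The scene view shows the tab at about (472,343) and the jar at (390,408). In the top view the tab is at about (153,308), the lid hinge runs from (193,173) to (228,333), its front edge from (301,108) to (355,297), and the bottle is at (413,265). The rear of the bath faces world +y. Next I'll turn these pixels into 3D points.

```bash
cat > h.py <<'E'
import numpy as np
from rig import vision
from scipy.spatial.transform import Rotation as Ro
def cam(n):
    c=vision.camera_info(n);return c["K"],np.array(c["origin"]),Ro.from_euler('xyz',c["attitude"]).as_matrix()
def pt(n,d,u,v):
    K,o,R=cam(n);z=np.median(d[v-1:v+2,u-1:u+2]);return o+R@(np.array([(u-K[0,2])/K[0,0],(v-K[1,2])/K[1,1],1])*z)
def cloud(n,d):
    K,o,R=cam(n);v,u=np.mgrid[:480,:640]
    P=np.stack([(u-K[0,2])/K[0,0]*d,(v-K[1,2])/K[1,1]*d,d],-1);return P@R.T+o
E
python3 - <<'E'
from h import *
np.set_printoptions(precision=1,suppress=True)
for n,L in (("top",[(153,308),(145,308),(161,308),(198,180),(231,325),(300,114),(350,290),(215,250),(320,190),(330,200),(153,235),(420,260),(330,240),(300,280),(220,280),(255,190),(360,215)]),("scene",[(472,343),(465,335),(480,350),(455,262),(315,350),(388,124),(238,208),(390,408),(335,380)])):
    d=np.load(n+"0.npz")["d"]
    for u,v in L: print(n,u,v,pt(n,d,u,v))
C=cloud("top",np.load("top0.npz")["d"])
# tab region
for n,(a,b,c,e) in (("top",(138,168,290,325)),("scene",(450,492,322,365))):
    C=cloud(n,np.load(n+"0.npz")["d"])[c:e,a:b].reshape(-1,3); C=C[(C[:,2]>140)&(C[:,2]<185)]
    print(n,len(C),C.mean(0),C.min(0),C.max(0))
# lid plane
C=cloud("top",np.load("top0.npz")["d"])
L=np.concatenate([C[130:170,270:295].reshape(-1,3),C[200:310,275:300].reshape(-1,3),C[190:260,212:235].reshape(-1,3)])
m=L.mean(0);u,s,vt=np.linalg.svd(L-m,full_matrices=0);nn=vt[2]*np.sign(vt[2][2]);print(m,nn,s/np.sqrt(len(L)),np.arccos(nn[2]),np.degrees(np.arctan2(nn[1],nn[0])))
E
```

```text
top 153 308 [447.4 276.1 149. ]
top 145 308 [447.5 290.9 145.5]
top 161 308 [447.5 261.9 151. ]
top 198 180 [667.3 205.5 173.7]
top 231 325 [419.9 138.2 172. ]
top 300 114 [724.8  24.4 320.2]
top 350 290 [466.6 -49.9 320. ]
top 215 250 [544.6 169.9 175.1]
top 320 190 [609.6  -6.5 319.5]
top 330 200 [597.4 -21.1 310.4]
top 153 235 [584.  301.5  98.8]
top 420 260 [ 537.5 -182.8  138.5]
top 330 240 [537.5 -21.6 315.6]
top 300 280 [484.8  21.6 273. ]
top 220 280 [493.8 159.  175.8]
top 255 190 [620.5  92.3 277.6]
top 360 215 [649.1 -87.5   6.2]
scene 472 343 [447.5 280.7 149.4]
scene 465 335 [452.  265.8 150.8]
scene 480 350 [440.3 294.3 147. ]
scene 455 262 [414.6 151.5 165.2]
scene 315 350 [679.7 216.4 169.3]
scene 388 124 [467.1 -38.1 315.9]
scene 238 208 [729.3  33.7 316.6]
scene 390 408 [594.5 317.8  98.6]
scene 335 380 [649.4 231.5  42.4]
top 630 [446.5 275.6 148.1] [422.  250.5 140.6] [471.2 302.5 154.6]
scene 878 [450.2 278.  148.2] [423.8 240.3 140.1] [473.7 308.8 156. ]
[570.6  77.6 251.8] [-0.1  0.8  0.6] [76.3 69.5 31.9] 0.9459257648762835 100.24679995089672
```

```bash
python3 - <<'E'
from h import *
import cv2
np.set_printoptions(precision=3,suppress=True)
for n,poly in (("top",[(200,178),(298,115),(347,288),(235,320)]),("scene",[(245,210),(385,128),(450,258),(318,345)])):
    D=np.load(n+"0.npz");C=cloud(n,D["d"]);g=D["p"].mean(2)
    m=np.zeros((480,640),np.uint8);cv2.fillPoly(m,[np.array(poly)],1);m=cv2.erode(m,np.ones((9,9)))
    P=C[(m>0)&(C[...,2]>170)]
    for _ in range(30):
        c=P.mean(0);vt=np.linalg.svd((P-c)[::7],full_matrices=0)[2];e=(P-c)@vt[2]
        k=np.abs(e)<max(3,2*np.median(np.abs(e)))
        if k.all():break
        P=P[k]
    N=vt[2]*np.sign(vt[2][2]);a=np.arccos(N[2]);yaw=np.arctan2(N[1],N[0])
    X=np.array([np.cos(yaw),np.sin(yaw)])
    # hinge axis: signed distance axis -4 below plane; at z=162
    s=((N@c-4)-N[2]*162)/np.hypot(N[0],N[1])
    print(n,len(P),c,N,"angle",a,"yaw",np.degrees(yaw),"X",X,"hinge X-coord",s)
E
python3 - <<'E'
from rig import r
from scipy.spatial.transform import Rotation as Ro
print(r.grip_point_offset,Ro.from_euler('xyz',r.sense()['tcp_rot']).as_matrix().round(3))
E
```

```text
top 14177 [571.883  68.774 255.796] [-0.163  0.589  0.791] angle 0.6577778169380822 yaw 105.47446567849786 X [-0.267  0.964] hinge X-coord 28.56551335782689
scene 14687 [572.335  94.766 239.507] [-0.167  0.591  0.79 ] angle 0.660775879467188 yaw 105.77317750732765 X [-0.272  0.962] hinge X-coord 28.809502869156024
-18.700000000000003 [[-0.     0.969  0.245]
 [ 0.001  0.245 -0.969]
 [-1.     0.    -0.001]]
```

Request:
step_arm --pt "10 40 40 0 0 0 0" --pt "30 90 90 0 0 0 0" --pt "50 145 130 0 0 0 0" --pt "70 205 150 0 0 0 0" --pt "90 260 170 0 0 0 0" --pt "110 315 170 0 0 0 0" --pt "130 370 170 0 0 0 0" --pt "150 425 170 0 0 0 0"

```text
clock: 1.1
eef_pos: [300.3, -186.9, 400.7]
tcp_rot: [2.345, 1.57, 1.021]
contact_force: [0.7, 1.0, 0.7]
opening: -0.002
```

Request:
step_arm --pt "15 60 0 0 0 0 0" --pt "32 120 0 0 0 0 0" --pt "50 180 0 0 0 0 0" --pt "70 240 0 0 0 0 0" --pt "90 300 0 0 0 0 0" --pt "110 360 0 0 0 0 0" --pt "130 415 0 0 0 0 0" --pt "146 465 0 0 0 0 0"

```text
clock: 2.1
eef_pos: [446.4, 280.4, 400.2]
tcp_rot: [2.656, 1.57, 1.334]
contact_force: [0.1, -1.2, -0.8]
opening: 0.003
```

Request:
step_arm --pt "0 3 -50 0 0 0 0" --pt "0 3 -100 0 0 0 0" --pt "0 3 -140 0 0 0 0" --pt "0 3 -170 0 0 0 0" --pt "0 3 -190 0 0 0 0" --pt "0 3 -200 0 0 0 0" --pt "0 3 -200 0 0 0 0" --pt "0 3 -200 0 0 0 0"

```text
clock: 3.1
eef_pos: [446.9, 283.7, 201.1]
tcp_rot: [2.135, 1.569, 0.812]
contact_force: [0.7, 0.2, 0.3]
opening: -0.0
```

```bash
python3 - <<'E'
from rig import r, vision
import cv2,numpy as np
s=r.sense();print(s['clock'],s['eef_pos'],s['contact_force'])
for n in("scene","wrist"):
    p,d=vision.grab_frame(n);cv2.imwrite(f"pics/{n}1.png",p[:,:,::-1])
E
```

```text
3.1 [446.87076141 283.72599633 201.05151358] [0.67657237 0.18831523 0.3104679 ]
```

View pics/scene1.png

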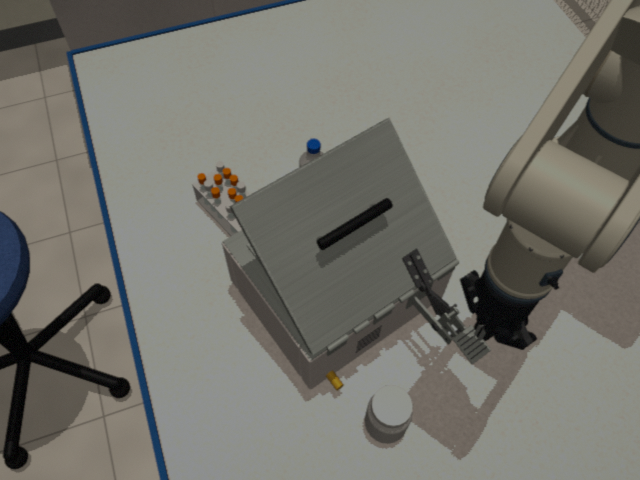

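View pics/wrist1.png

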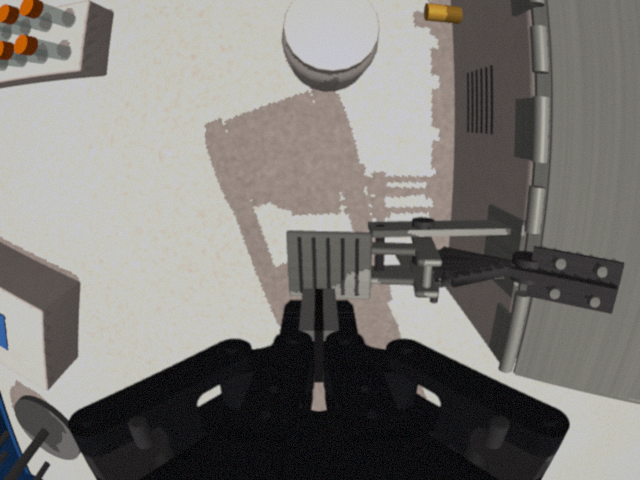

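The wrist view shows the closed fingertips at about (319,290), over the ribbed tab (288–370, 230–300). The tip is still 50 mm above it. Next is the press down.

Request:
step_arm --pt "0 0 -20 0 0 0 0" --pt "0 0 -38 0 0 0 0" --pt "0 0 -45 0 0 0 0" --pt "0 0 -50 0 0 0 0" --pt "0 0 -55 0 0 0 0" --pt "0 0 -60 0 0 0 0" --pt "0 0 -64 0 0 0 0" --pt "0 0 -64 0 0 0 0"

```text
clock: 4.2
eef_pos: [446.7, 283.6, 136.8]
tcp_rot: [2.16, 1.569, 0.837]
contact_force: [0.1, -0.7, -1.1]
opening: 0.0
```

```bash
python3 - <<'E'
from rig import r, vision
import cv2,numpy as np
for n in("scene","wrist"):
    p,d=vision.grab_frame(n);cv2.imwrite(f"pics/{n}2.png",p[:,:,::-1])
E
```

```text
(no output)
```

View pics/wrist2.png

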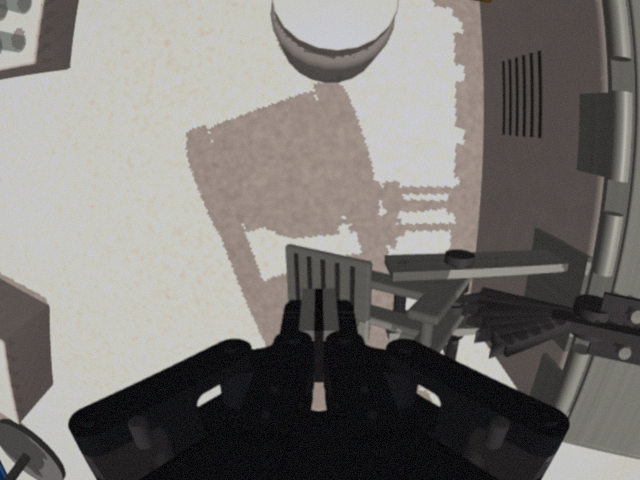

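The wrist view shows the tab tilted and its arm now clear of the toothed quadrant, with about 0 N on the tool. It has probably flipped, so I'll check the tab's height and tilt.

View pics/scene2.png

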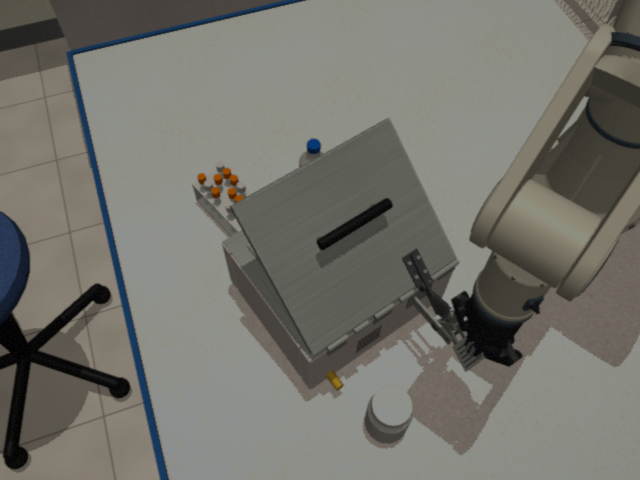

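Request:
step_arm --pt "0 0 20 0 0 0 0" --pt "0 0 60 0 0 0 0" --pt "0 0 110 0 0 0 0" --pt "0 0 165 0 0 0 0" --pt "0 0 220 0 0 0 0" --pt "0 -30 255 0 0 0 0" --pt "0 -80 265 0 0 0 0" --pt "0 -130 265 0 0 0 0"

```text
clock: 5.3
eef_pos: [447.1, 152.7, 403.6]
tcp_rot: [1.784, 1.566, 0.462]
contact_force: [0.3, -1.0, 0.2]
opening: -0.003
```

```bash
python3 - <<'E'
from h import *
from rig import r
import cv2
print(r.sense()['eef_pos'])
np.set_printoptions(precision=1,suppress=True)
p,d=vision.grab_frame("scene");cv2.imwrite("pics/scene3.png",p[:,:,::-1])
for u,v in ((465,335),(472,343),(472,350),(480,350),(480,358),(388,124),(238,208)):print(u,v,pt("scene",d,u,v))
C=cloud("scene",d)[322:385,450:500].reshape(-1,3)
C=C[(C[:,2]>80)&(C[:,2]<185)&(C[:,1]>245)];print(len(C),C.mean(0),C.min(0),C.max(0))
E
```

```text
[447.12251575 152.70665073 403.62628382]
465 335 [444.7 260.2 132. ]
472 343 [437.4 273.6 123.7]
472 350 [440.8 282.5 118.4]
480 350 [381.4 255.7  -1. ]
480 358 [430.7 295.8 107.1]
388 124 [467.3 -37.8 316.3]
238 208 [729.4  33.9 317. ]
907 [451.1 275.4 125.1] [425.2 245.  101.4] [472.6 305.6 168.7]
```

View pics/scene3.png

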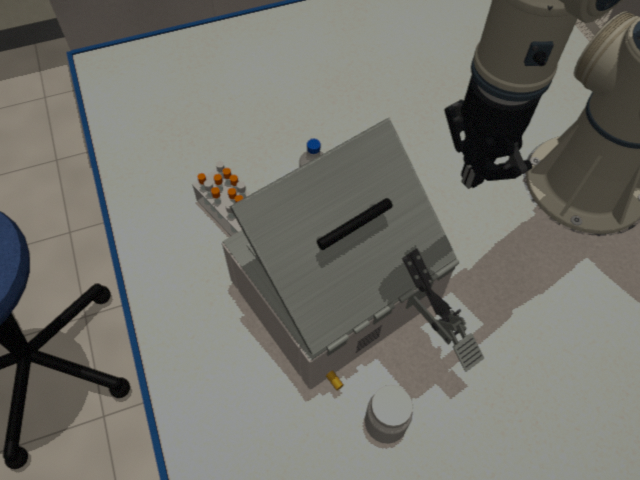

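The tab centre is now at z≈120, down from 149, with a slope of about 0.6 rad, and it stays there with the hand away. The pawl is thrown back and the lid is still up. Next I'll go above the free strip at the lid's front.

Request:
step_arm --pt "25 -23 0 0 0 0 0" --pt "55 -52 0 0 0 0 0" --pt "85 -80 0 0 0 0 0" --pt "115 -108 0 0 0 0 0" --pt "146 -137 0 0 0 0 0" --pt "146 -137 -30 0 0 0 0" --pt "146 -137 -60 0 0 0 0" --pt "146 -137 -70 0 0 0 0"

```text
clock: 6.35
eef_pos: [591.6, 10.8, 331.4]
tcp_rot: [-0.114, 1.569, -1.437]
contact_force: [-0.7, 0.4, 0.4]
opening: 0.003
```

```bash
python3 - <<'E'
from rig import r, vision
import cv2
print(r.sense()['eef_pos'],r.sense()['contact_force'],r.sense()['qpos'])
for n in("scene","wrist"):
    p,d=vision.grab_frame(n);cv2.imwrite(f"pics/{n}4.png",p[:,:,::-1])
import math
for a in [.66,.6,.5,.4,.3,.2,.1,0,-.02]:
    X=28.7-222*math.cos(a)+4*math.sin(a);print(a,round(-.27*X+553.7),round(.963*X+155.3),round(162+222*math.sin(a)+4*math.cos(a)))
E
```

```text
[591.61567531  10.76412756 331.39543478] [-0.72964879  0.39003578  0.41824053] [ 0.01675603  0.22238194  1.58776237 -0.00195262  1.33122642  1.34075287]
0.66 593 16 301
0.6 595 9 291
0.5 598 -3 272
0.4 601 -12 252
0.3 603 -20 231
0.2 604 -26 210
0.1 605 -29 188
0 606 -31 166
-0.02 606 -31 162
```

View pics/wrist4.png

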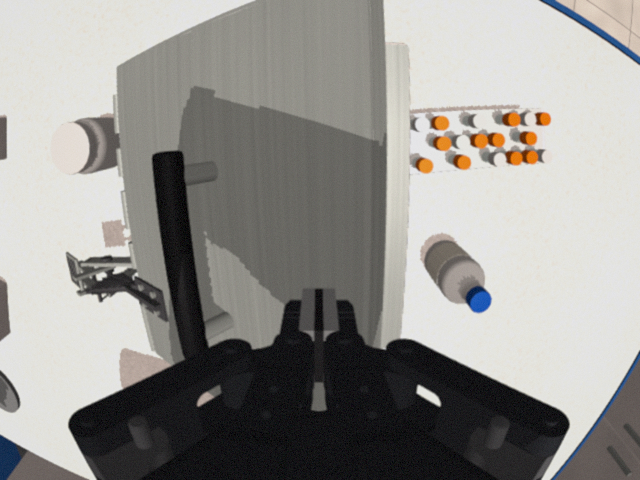

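View pics/scene4.png

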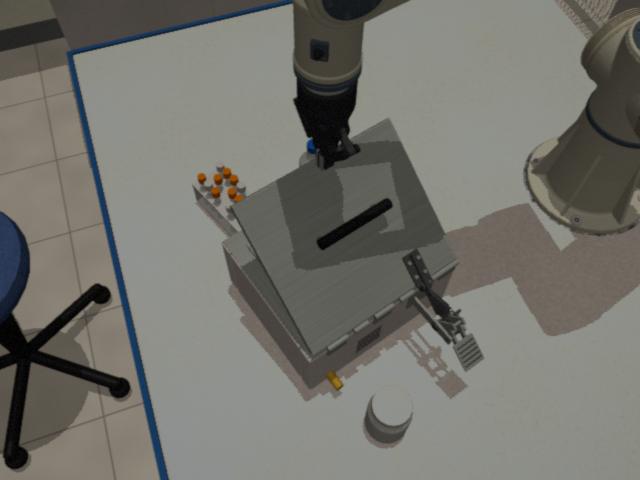

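The wrist view shows the fingertips (319,290) over the strip between the handle (180,260) and the front edge (385,200). The rack and bottle are clear on the right. I'll push along the lid's arc.

Request:
step_arm --pt "1 0 -10 0 0 0 0" --pt "1 0 -20 0 0 0 0" --pt "2 -1 -29 0 0 0 0" --pt "3 -3 -37 0 0 0 0" --pt "4 -6 -45 0 0 0 0" --pt "5 -10 -53 0 0 0 0" --pt "6 -14 -61 0 0 0 0" --pt "7 -18 -69 0 0 0 0"

```text
clock: 7.45
eef_pos: [599.4, -7.4, 263.1]
tcp_rot: [0.613, 1.568, -0.71]
contact_force: [1.2, 0.8, 4.1]
opening: -0.002
```

```bash
python3 - <<'E'
from rig import r, vision
import cv2
print(r.sense()['eef_pos'],r.sense()['contact_force'])
p,d=vision.grab_frame("scene");cv2.imwrite(f"pics/scene5.png",p[:,:,::-1])
E
```

```text
[599.42992841  -7.43391501 263.08629771] [1.22946542 0.80038656 4.09124846]
```

View pics/scene5.png

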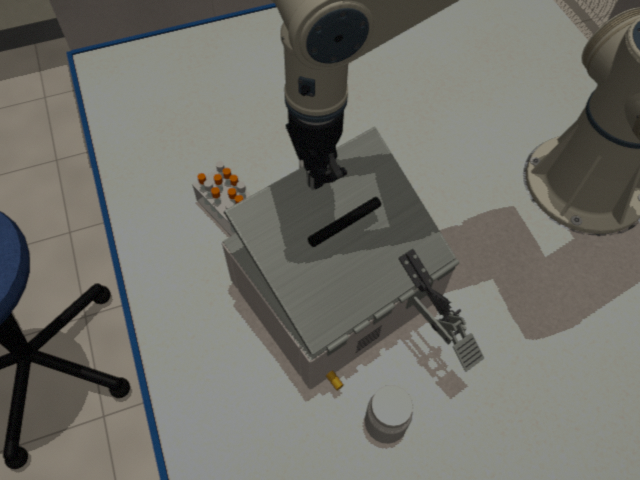

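The lid is following the finger with about 4 N, and the bystanders and pawl haven't moved.

Request:
step_arm --pt "1 -4 -9 0 0 0 0" --pt "2 -8 -18 0 0 0 0" --pt "3 -11 -27 0 0 0 0" --pt "4 -14 -36 0 0 0 0" --pt "5 -17 -45 0 0 0 0" --pt "5 -19 -54 0 0 0 0" --pt "6 -21 -62 0 0 0 0" --pt "6 -22 -70 0 0 0 0"

```text
clock: 8.5
eef_pos: [604.9, -30.0, 191.4]
tcp_rot: [-0.042, 1.568, -1.366]
contact_force: [0.2, 0.9, 3.7]
opening: 0.003
```

Request:
step_arm --pt "0 0 -5 0 0 0 0" --pt "0 0 -10 0 0 0 0" --pt "0 0 -14 0 0 0 0" --pt "0 0 -18 0 0 0 0" --pt "0 0 -21 0 0 0 0" --pt "0 0 -24 0 0 0 0" --pt "0 0 -25 0 0 0 0" --pt "0 0 -25 0 0 0 0"

```text
clock: 9.5
eef_pos: [604.7, -29.8, 166.2]
tcp_rot: [-0.236, 1.569, -1.559]
contact_force: [0.7, -0.5, 1.7]
opening: -0.001
```

Nearly closed, so I'll press the last few millimetres gently.

Request:
step_arm --pt "0 0 -1 0 0 0 0" --pt "0 0 -1 0 0 0 0" --pt "0 0 -2 0 0 0 0" --pt "0 0 -2 0 0 0 0" --pt "0 0 -2 0 0 0 0" --pt "0 0 -3 0 0 0 0" --pt "0 0 -3 0 0 0 0" --pt "0 0 -3 0 0 0 0"

```text
clock: 10.5
eef_pos: [604.8, -29.8, 165.8]
tcp_rot: [0.171, 1.569, -1.153]
contact_force: [-7.7, -2.0, 26.3]
opening: 0.002
```

It now meets 26 N with no further travel, so the lid is seated on the rim. I'll take the hand away.

Request:
step_arm --pt "0 0 5 0 0 0 0" --pt "0 0 20 0 0 0 0" --pt "0 0 60 0 0 0 0" --pt "0 0 110 0 0 0 0" --pt "0 0 160 0 0 0 0" --pt "-40 0 200 0 0 0 0" --pt "-100 0 220 0 0 0 0" --pt "-160 0 220 0 0 0 0"

```text
clock: 11.5
eef_pos: [443.8, -29.6, 387.8]
tcp_rot: [0.848, 1.567, -0.475]
contact_force: [-0.3, 0.9, 0.6]
opening: -0.0
```

Request:
step_arm --pt "-20 -50 0 0 0 0 0" --pt "-40 -100 0 0 0 0 0" --pt "-60 -150 0 0 0 0 0" --pt "-80 -200 0 0 0 0 0" --pt "-100 -250 0 0 0 0 0" --pt "-100 -250 0 0 0 0 0" --pt "-100 -250 0 0 0 0 0" --pt "-100 -250 0 0 0 0 0"

```text
clock: 12.5
eef_pos: [344.2, -278.6, 387.9]
tcp_rot: [0.934, 1.567, -0.388]
contact_force: [-0.5, 0.5, 0.8]
opening: 0.004
```

```bash
python3 - <<'E'
from h import *
from rig import r
import cv2
np.set_printoptions(precision=1,suppress=True)
print(r.sense()['eef_pos'],r.sense()['contact_force'])
D0=np.load("scene0.npz")
p,d=vision.grab_frame("scene");cv2.imwrite("pics/scene6.png",p[:,:,::-1])
pt_,dt=vision.grab_frame("top");cv2.imwrite("pics/top6.png",pt_[:,:,::-1])
T0=np.load("top0.npz")
C=cloud("top",dt)
X=C[...,:2]@np.array([-.27,.963])-28.7;Y=C[...,:2]@np.array([-.963,-.27])+575
for a,b in((-60,-30),(-120,-90),(-215,-180),(-250,-230)):
    m=(X>a)&(X<b)&(abs(Y)<120)&(C[...,2]>120);print(a,b,np.median(C[m][:,2]))
for u,v in ((472,343),(472,350),(480,358)):print("tab",pt("scene",d,u,v))
for nm,(a,b,c,e),z in(("jar",(125,185,210,262),(85,110)),("bottle",(390,440,240,290),(120,150)),("rack",(345,455,140,220),(60,105))):
    for dd in(T0["d"],dt):
        Q=cloud("top",dd)[c:e,a:b].reshape(-1,3);Q=Q[(Q[:,2]>z[0])&(Q[:,2]<z[1])];print(nm,len(Q),np.median(Q,0))
E
```

```text
[ 344.2 -278.6  387.9] [-0.5  0.5  0.8]
-60 -30 165.0209728315612
-120 -90 164.61344570099436
-215 -180 164.65622682528783
-250 -230 164.6560941690824
tab [437.  273.3 122.7]
tab [440.8 282.5 118.4]
tab [430.3 295.5 106. ]
jar 948 [586.2 307.8  98.6]
jar 948 [586.5 307.6  98.3]
bottle 202 [ 536.  -184.2  138.4]
bottle 202 [ 536.  -184.   138.4]
rack 1529 [ 701.4 -166.5   91.2]
rack 1533 [ 701.5 -165.9   91.2]
```

View pics/top6.png

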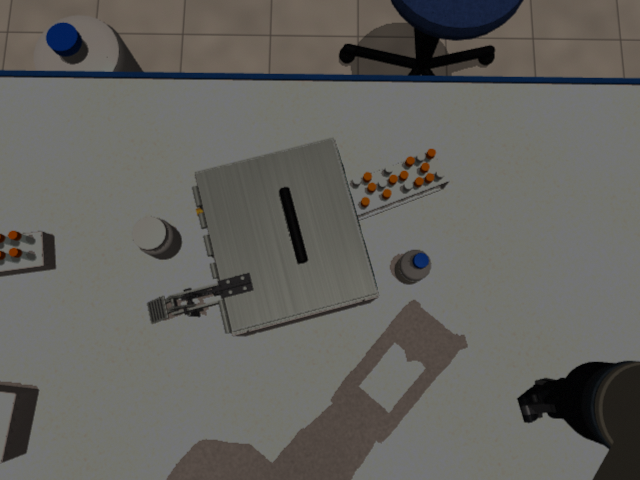

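View pics/scene6.png

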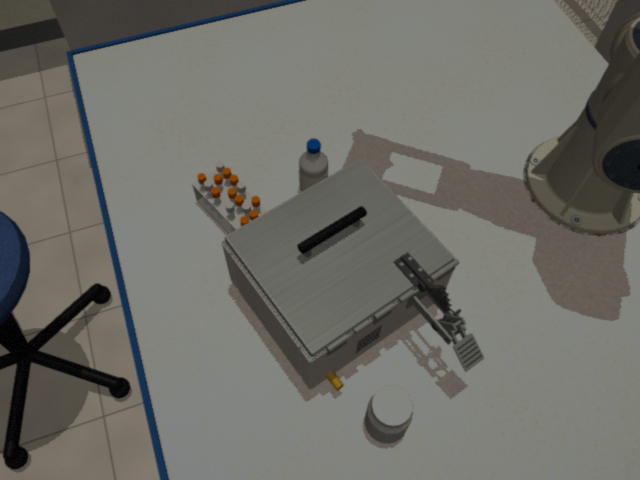

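The lid lies flat at z≈165 along its whole depth. The tab is still down at (465,350), the bystanders haven't moved, and the arm is clear.

```bash
python3 -c "
from rig import order
print(order.sign_off())"
```

```text
the job is handed in; nothing more can be done
None
```

The lid of the water bath is closed, and I handed the job in at about 12.6 s of the 48 s allowed. The sign-off gives no verdict.

- **Pawl:** I pressed the thumb tab down with the closed fingertips until it flipped. After I took the hand away it stayed down: its centre went from about z 149 to about 120 mm, with a slope of about 0.6 rad. It was still there at the last check.
- **Lid:** I pushed the front strip down along the lid's arc with about 4 N, at roughly 0.3 rad/s. It seated on the rim, where the final press reached 26 N with no further travel. In the last depth image the lid is level from hinge to edge, at z 164.6–165.0 mm.
- **Surroundings:** the rack, bottle and jar measured within 1 mm of where they started. The arm is well clear, with no contact force beyond sensor noise.

No check failed or disagreed. The pawl angle is only estimated from the images.

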